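# Hold an engineer's square in the corner of an instrument bracket

### The arm

A 6-joint arm with a two-finger parallel gripper is mounted at the origin on the work surface. World frame = base frame: x ahead of the robot, y to its left, z up, the work surface at z = 0. Lengths are in m, angles in rad, forces in N, time in s.
With the tool pointing down it reaches from about 0.325 to 0.775 m from the base axis. Payload 5.5 kg.
Tool frame: the origin (TCP) lies at the very end of the fingers, on their centre line; the grasp point (between the pads) lies pinch_z behind it (pinch_z is the distance from the TCP to the grasp point, in m); z points along the fingers, y is the line along which they close (so a half turn about z gives the same grasp; the last joint's range is limited). The gripper opens to 85 mm and grips with 20 to 120 N. Pads are 22 mm wide; open, the fingers measure 114 mm over their backs; the gripper's body (76 mm by 85 mm) begins 54 mm behind the grasp point. The pads swing forward as they close: fully open they stand 13 mm farther back than shut.
Start: joints at [-0.057, 0.091, 1.231, -0, 1.82, -0.057], TCP at [0.6, -0, 0.231] pointing down, gripper open.
Joint ranges: [-2.87, 2.87], [-0.86, 2.18], [0.17, 2.46], [-1.51, 4.65], [0.06, 2.69], [-2.65, 2.65]. Speed limits (rad/s): [2.57, 2.57, 3.01, 3.14, 3.14, 3.14].

### API

Orientations are given as [roll, pitch, yaw] about the fixed x, y, z axes, in that order (R = Rz(yaw) Ry(pitch) Rx(roll)).
In Python, from station import get_obs, snapshot, hand_in, pinch_z gives the robot as it stands. The module is installed in compiled form; this text tells all that it offers.
- The arm moves only by the shell command python3 -m inch 'ROWS' [OPENING] [FORCE]. ROWS is JSON, a list of rows, each an object of numbers: "dx", "dy", "dz": the shift along the tool's x, y, z in cm; "wx", "wy", "wz": the turn, a rotation vector about the tool's x, y, z in degrees. A call has 1 to 20 rows; each row shifts and turns the commanded pose from where the row before left it, along the tool's axes as they then stand; what a row does not reach is not made up. A row lasts 1/12 s, in which the tool goes at most 41.7 mm and 7.16 degrees, less where a joint would pass 70% of its speed; a pose out of reach is approached as far as the arm can. A call is refused whole if a number of a shift passes 4.17 or a number of a turn 7.16, either way. A call with a gripper value outside its range is refused whole. OPENING is the finger opening in cm, from 0 to 8.54, set as the call begins (- or left out, the last holds). The fingers move at their own pace and stop on an object; FORCE is the grip in N (left out, the last holds). Time passes only in rows, so rows that do not move let the fingers close. It gives the time, the measured TCP pose, the force, the opening and the grip force at its end, in the units of the state.
- get_obs(): the state, without advancing time (a new reading comes with each control period).
- snapshot(name): name is "scene" or "side" or "wrist"; returns a dict with "pixels" (480x640x3 uint8, red, green, blue), "z_map" (480x640 float32, m along the optical axis (not along the pixel's ray), 0 where there is no reading), "intrinsics" (3x3 intrinsics, pixels), "k1" (the pictures are not rectified: a ray, as slopes to the right and down, at radius r is drawn at 1 + k1 r^2 times it, then the intrinsics apply), "rvec" (rotation vector, rad) and "tvec" (3), from world to camera coordinates, as OpenCV has them; the wrist camera has in their place "tool_from_camera" (4x4, takes a point from camera to tool coordinates, whose origin is the TCP and whose axes are the flange's). Camera axes: x right, y down, z forward; pixel columns grow to the right and rows downward; lengths in m; the calibration is good to about 2 mm. A picture is of the moment at which its call begins: read the wrist's pose just before it.
- hand_in(): hands the job in; it is judged then, once.
The state is a dict: "time_s": time; "joints": joint angles; "joint_velocities": joint speeds; "joint_torque": joint torques, N m; "tcp_pos": TCP position; "eef_rot": TCP orientation; "force": force on the tool from outside, world axes, zero at the start; "ft_torque": the same for the moment, N m; "opening": finger opening in m; "gripper_force": force on a finger pad.
Only numpy, scipy, OpenCV 4.12 (cv2) and the standard library are available. Lean on these libraries where they do the work, as an engineer would, in place of code of your own. Each camera call takes 0.05 s, during which the arm holds its last target. There are 200 camera calls.

### The job

Pick up the steel engineer's square and check the white bracket with it: set it upright on the bracket's base plate, near the middle of the upright's width, with its back against the upright, and press it gently into the corner until its foot lies flat on the plate and its back lies flush against the upright. The bracket stands on soft rubber mounts, so press with only a few newtons and never shove it more than a few millimetres; do not disturb the other things on the bench. Finish while still gripping the square and pressing it into the corner, so that it touches both faces: do not let go.

Things in the scene. Friction and masses are not known exactly. Their poses are not given: they have to be found in the camera images.
- square: Loose steel square, an upright L, 0.5 kg. Origin: outer corner of the L, under the back, mid-thickness; +x along the foot away from the back, +z up. Foot: x 0-100, 30 wide (y), 12 high. Blade: x 0-40, 8 thick (y: grip across it), to z = 130. Back: plane x = 0 (blade edge and foot end). Mass centre x 35, z 37 mm. Stands in one of three places, +x towards world +y, +-0.6 rad.
- corner (a point): Middle of the bracket's inside corner: plate top (20 mm above the bench) meets the upright's front face. +x along the plate, away from and normal to the upright; +y along the corner; +z up. The square is home when its frame coincides with this one (free within 30 mm along y). White metal bracket on four rubber mounts fixed to the bench; +x towards world +y, +-0.4 rad.
- base_plate: The bracket's white base plate, flat, 10 mm thick, 180 x 120 mm, its top 20 mm above the bench. Same axes as the corner; its origin lies 20 mm below the corner point. It covers x -40 to 140 mm, y -60 to 60 mm; four bolt heads 3 mm high lie near its ends at y = +-45 mm.
- upright: The bracket's white upright, joined to the plate, 100 mm wide, 14 mm thick, rising 100 mm above the base plate, with two small ribs behind. Same origin and axes as the base plate; its front face is the plane x = 0.
- back_mount (a joint): How far the bracket is pushed back (along the corner's -x) on its rubber mounts, m; 0 at rest. The mounts give 1 mm for 8 N and spring back. Allowed: 4 mm (about 32 N).
- down_mount (a joint): How far the bracket is pushed down on its rubber mounts, m; 0 at rest; 1 mm for 8 N. Allowed: 4 mm (about 32 N).
- bottle: Bystander: amber glass bottle with black cap, 60 mm across, 105 mm high; origin under its centre.
- beaker: Bystander: glass beaker, 66 mm across, 85 mm high; origin under its centre.
- jar: Bystander: white plastic jar, 60 mm across, 70 mm high; origin under its centre.
- screwdriver: Bystander: screwdriver with grey handle lying on the bench, 190 mm long.
- parts_tray: Bystander: grey open tray of bolts, 80 x 100 x 30 mm; origin under its centre.
- weight: Bystander: brass calibration weight, 40 mm across, 62 mm high; origin under its centre.
Things that resemble listed ones, but are neither listed nor needed, are in the scene too. Leave any purple or red look-alike of the square alone. Of the things that look like the part that bears corner, the smaller one is meant.

How it is judged:
On the way:
1. the square is lifted clear of the bench (its foot more than 25 mm up) (height (world z) of square above 0.025 m and contact force between the fingers and square above 1 N), for 0.1 s.
At the end, for the whole second after the job is handed in: The square, still gripped (over 2 N), stands at rest in the corner: foot and back within 3 mm of plate and upright, within 30 mm of the upright's middle, upright within 0.035 rad and square to it within 0.04 rad, pressing over 1 N on the plate and over 1.5 N on the upright (contact force between square and base_plate above 1 N and contact force between square and upright above 1.5 N and contact force between the fingers and square above 2 N and x of square in the frame of corner between -0.003 and 0.003 m and y of square in the frame of corner between -0.03 and 0.03 m and z of square in the frame of corner between -0.003 and 0.003 m and angle between square's own z axis and vertical below 0.035 rad and angle between the x axis of square and the x axis of corner, either way round below 0.04 rad and linear speed of square below 0.01 m/s); the arm keeps its last pose, push and grip.
It fails at once if the bracket is shoved more than 4 mm (about 32 N) back or down on its rubber mounts (value of joint any of back_mount, down_mount above 0.004 m or value of joint back_mount below -0.004 m).
It fails at once if another thing on the bench is moved more than 30 mm (distance of any of bottle, beaker, jar, screwdriver, parts_tray, weight from where it was at the start of the episode above 0.03 m).
It also fails if it takes over 56 s, if anything falls off the work surface, if the arm or the gripper's body presses on something with over 40 N, if the wrist force passes 120 N, or if a joint passes its speed limit or range.

## Working session

There is one attempt and no reset: what is moved stays moved. The work goes in short steps, Python scripts to look and compute and a shell command to move; the robot and the scene stay as the last step left them, time stands still between calls to the robot, and variables do not carry over. Pictures are saved under pics/ and viewed, at most 10 in all, crops included, and the job is handed in when it is done.

```bash
mkdir -p pics; cat > h.py <<'E'
import numpy as np, cv2
from station import get_obs, snapshot, hand_in, pinch_z
from scipy.spatial.transform import Rotation as R
def cloud(s, obs=None):
    K=s["intrinsics"];z=s["z_map"];h,w=z.shape
    u,v=np.meshgrid(np.arange(w),np.arange(h))
    xd=(u-K[0,2])/K[0,0];yd=(v-K[1,2])/K[1,1]
    x,y=xd.copy(),yd.copy()
    for _ in range(8):
        f=1+s["k1"]*(x*x+y*y);x=xd/f;y=yd/f
    P=np.stack([x*z,y*z,z],-1)
    if "rvec" in s:
        M=R.from_rotvec(np.ravel(s["rvec"])).as_matrix();W=(P-np.ravel(s["tvec"]))@M
    else:
        T=np.array(s["tool_from_camera"]);P=P@T[:3,:3].T+T[:3,3]
        W=P@R.from_euler("xyz",obs["eef_rot"]).as_matrix().T+obs["tcp_pos"]
    W[z==0]=np.nan
    return W
def save(n,img): cv2.imwrite(f"pics/{n}.png",cv2.cvtColor(img,cv2.COLOR_RGB2BGR))
E
python3 - <<'E'
from h import *
o=get_obs();print(o,pinch_z)
for n in("scene","side"):
    s=snapshot(n);np.savez(n,px=s["pixels"],W=cloud(s));save(n,s["pixels"])
E
```

```text
{'time_s': 0.0, 'joints': array([-5.67025671e-02,  9.18753641e-02,  1.23190568e+00,  3.71490646e-05,
        1.81975855e+00, -5.66944932e-02]), 'joint_velocities': array([ 0.00104832, -0.00105643,  0.00103757,  0.00128188,  0.00010039,
       -0.00080673]), 'joint_torque': array([ 1.92109423e-03, -4.58737707e+01, -4.18019521e+01,  2.08830479e-04,
        1.19483890e-02, -1.60596358e-05]), 'tcp_pos': array([5.99727241e-01, 2.44513212e-05, 2.30129782e-01]), 'eef_rot': array([-3.13965088e+00, -1.46285197e-04,  1.57079723e+00]), 'force': array([-0.15585745, -0.0487656 , -0.2155333 ]), 'ft_torque': array([-0.04788922, -0.009211  , -0.00705146]), 'gripper_force': 0.0, 'opening': 0.08535084850525529} 0.0187
```

View pics/scene.png

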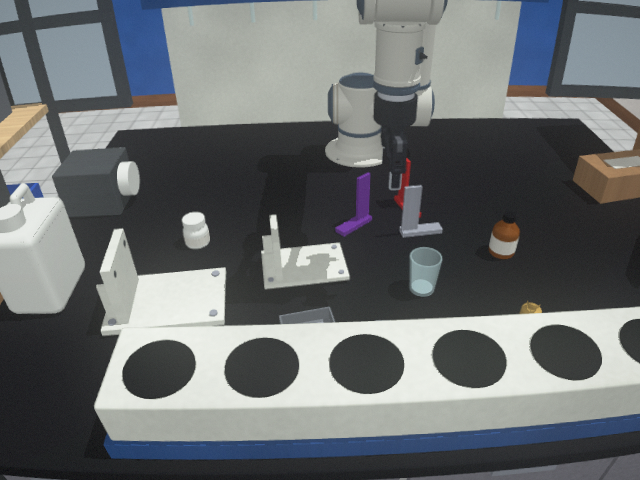

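View pics/side.png

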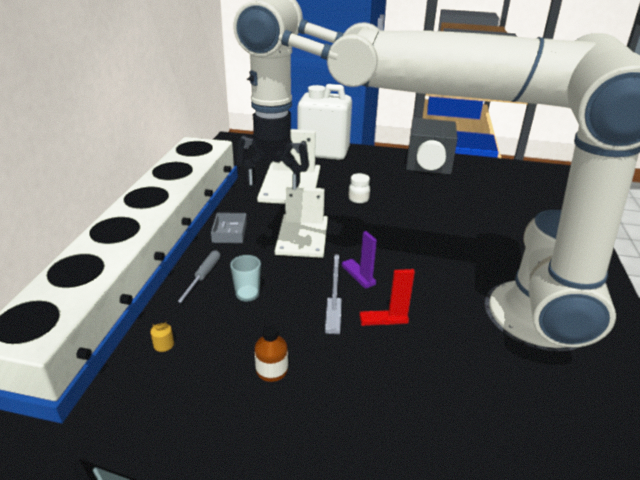

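Candidates for the square in the scene picture are grey (420,215), purple (357,205) and red (405,185). The grey one is the steel square. There are two white brackets, at (305,265) and (165,295). The smaller one at (305,265) is meant. I'll confirm both in one crop and measure them.

```bash
python3 - <<'E'
from h import *
d=np.load("scene.npz");W=d["W"];px=d["px"]
save("crop",cv2.resize(px[150:310,230:460],(800,556),interpolation=cv2.INTER_CUBIC))
def rep(n,P):
    print(n,len(P),P.min(0).round(3),P.max(0).round(3),np.median(P,0).round(3))
D={n:np.load(n+".npz") for n in("scene","side")}
boxes={"scene":dict(sq=(170,240,395,450),br=(205,295,255,355)),"side":dict(sq=(250,335,318,346),br=(180,260,270,332))}
for c in D:
    W=D[c]["W"];px=D[c]["px"].astype(int)
    sat=px.max(2)-px.min(2)
    for n,(a,b,l,r) in boxes[c].items():
        Q=W[a:b,l:r].reshape(-1,3);S=sat[a:b,l:r].ravel();B=px[a:b,l:r].min(2).ravel()
        k=(Q[:,2]>(.006))&(Q[:,2]<.16)&(S<45)&(B>70);Q=Q[k]
        rep(c+n,Q)
        lo,hi=(.006,.018) if n=="sq" else (.012,.03)
        for nm,m in(("flat",(Q[:,2]<hi)),("up",Q[:,2]>hi+.015)):
            p=Q[m]
            if len(p)>20:
                rect=cv2.minAreaRect((p[:,:2]*1000).astype(np.float32));print(nm,len(p),np.round(rect[0]),np.round(rect[1]),round(rect[2],1),"z",p[:,2].max().round(3))
E
```

```text
scenesq 1033 [0.319 0.059 0.006] [0.466 0.162 0.132] [0.451 0.084 0.052]
flat 318 [392. 102.] [142. 101.] 8.5 z 0.018
up 628 [392.  92.] [ 40. 140.] 78.5 z 0.132
scenebr 3547 [ 0.502 -0.27   0.006] [ 0.646 -0.079  0.124] [ 0.594 -0.186  0.022]
flat 2740 [ 574. -174.] [126. 181.] 7.1 z 0.029
up 702 [ 583. -241.] [107.  34.] 6.8 z 0.124
sidesq 692 [ 0.424 -0.111  0.006] [0.518 0.164 0.132] [0.445 0.101 0.015]
flat 455 [466.  23.] [ 41. 283.] 14.4 z 0.018
up 187 [447.  81.] [ 8. 45.] 6.9 z 0.132
sidebr 3469 [ 0.503 -0.501  0.006] [ 0.737 -0.074  0.123] [ 0.585 -0.219  0.022]
flat 2252 [ 608. -277.] [153. 422.] 17.4 z 0.03
up 1028 [ 580. -227.] [101.  25.] 2.7 z 0.123
```

View pics/crop.png

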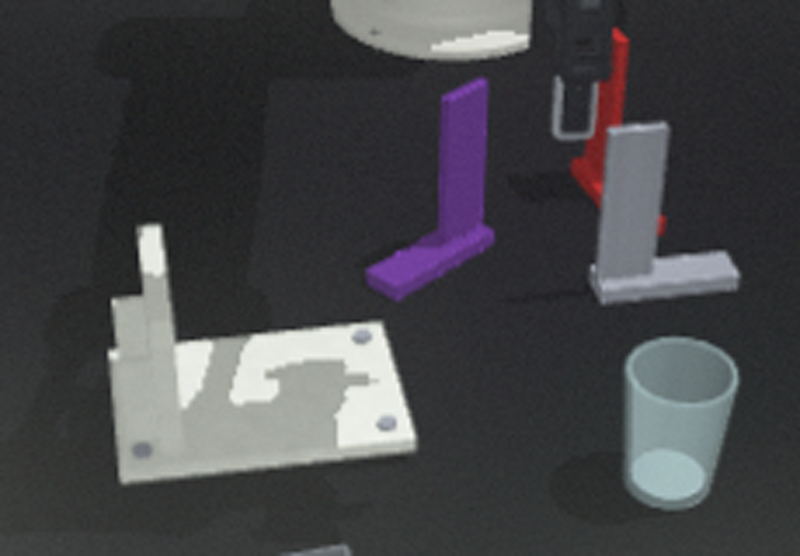

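The crop confirms both. The steel-grey square has its blade at scene (411,208) and its foot towards +y. The small bracket is at (305,265) with its upright on the -y side. I'm moving above the square for a close look.

```bash
python3 -m inch '[{"dx":1,"dy":-1.9},{"dx":1,"dy":-1.9},{"dx":1,"dy":-1.9},{"dx":1,"dy":-1.9},{"dx":1,"dy":-1.9},{"dx":1,"dy":-1.9},{"dx":1,"dy":-1.9},{"dx":1,"dy":-2},{"wz":-6.9},{},{},{}]' 8.5
python3 - <<'E'
from h import *
o=get_obs();s=snapshot("wrist");W=cloud(s,o);save("w1",s["pixels"])
px=s["pixels"].astype(int);sat=px.max(2)-px.min(2)
Q=W.reshape(-1,3);k=(sat.ravel()<45)&(abs(Q[:,0]-.447)<.05)&(Q[:,1]>.03)&(Q[:,1]<.19)
for nm,lo,hi in(("flat",.008,.016),("blade",.03,.128),("top",.126,.136)):
    p=Q[k&(Q[:,2]>lo)&(Q[:,2]<hi)]
    if len(p)>10:
        r=cv2.minAreaRect((p[:,:2]*1000).astype(np.float32));print(nm,len(p),np.round(r[0],1),np.round(r[1],1),round(r[2],1),np.median(p[:,2]))
np.savez("w1",px=s["pixels"],W=W)
E
```

```text
flat 3665 [444.1 107.4] [31.8 92.2] 6.8 0.012121978412582557
blade 4814 [448.4  81.4] [ 8.5 40. ] 7.1 0.09109521255113152
top 1362 [447.7  81.2] [ 9.5 39.6] 6.6 0.1298911278070803$[0]: bad value
```

View pics/w1.png

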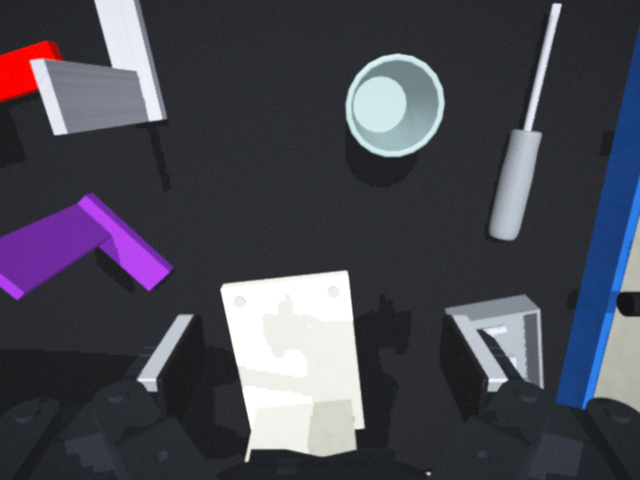

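The wrist view from the start pose already shows the grey square at top left (100,95) and the bracket plate at (295,350). The move was refused, probably because each row needs all its keys. The square measures well: blade centre (447.7, 81.2) mm, yaw +6.8°.

```bash
python3 -m inch '[{"dx":1,"dy":-1.9,"dz":0,"wx":0,"wy":0,"wz":0},{"dx":1,"dy":-1.9,"dz":0,"wx":0,"wy":0,"wz":0},{"dx":1,"dy":-1.9,"dz":0,"wx":0,"wy":0,"wz":0},{"dx":1,"dy":-1.9,"dz":0,"wx":0,"wy":0,"wz":0},{"dx":1,"dy":-1.9,"dz":0,"wx":0,"wy":0,"wz":0},{"dx":1,"dy":-1.9,"dz":0,"wx":0,"wy":0,"wz":0},{"dx":1,"dy":-1.9,"dz":0,"wx":0,"wy":0,"wz":0},{"dx":1.1,"dy":-1.9,"dz":0,"wx":0,"wy":0,"wz":0},{"dx":0,"dy":0,"dz":0,"wx":0,"wy":0,"wz":-6.8},{"dx":0,"dy":0,"dz":0,"wx":0,"wy":0,"wz":0},{"dx":0,"dy":0,"dz":0,"wx":0,"wy":0,"wz":0}]' 8.5
python3 - <<'E'
from h import *
print(get_obs()["eef_rot"],get_obs()["tcp_pos"])
Q=np.load("w1.npz");px=Q["px"].astype(int);Q=Q["W"].reshape(-1,3)
# bracket seen earlier from start pose, plus scene
for W in(Q,np.load("scene.npz")["W"].reshape(-1,3),np.load("side.npz")["W"].reshape(-1,3)):
    k=(abs(W[:,0]-.58)<.085)&(W[:,1]>-.29)&(W[:,1]<-.06)
    for nm,lo,hi in(("plate",.017,.0225),("upr",.05,.118),("top",.115,.125)):
        p=W[k&(W[:,2]>lo)&(W[:,2]<hi)]
        if len(p)>30:
            r=cv2.minAreaRect((p[:,:2]*1000).astype(np.float32));print(nm,len(p),np.round(r[0],1),np.round(r[1],1),round(r[2],1),np.median(p[:,2]))
E
```

```text
time_s: 1.07
tcp_pos: [0.448, 0.081, 0.2312]
eef_rot: [3.141, 0.0, 1.687]
force: [-0.2, -0.4, 0.8]
opening: 0.0851
gripper_force: 0.0
[3.14144513e+00 1.66553282e-04 1.68693173e+00] [0.44797586 0.08099343 0.23118946]
plate 15306 [ 573.5 -172.1] [121.2 182.6] 6.8 0.020547028015978408
upr 2868 [ 580.7 -221.9] [ 15.8 101.6] 89.2 0.06731938108273762
plate 1947 [ 573.7 -174.4] [126.1 180.4] 7.1 0.021040855895522133
upr 449 [ 591.3 -245.4] [91.5 31. ] 16.7 0.07329899968313407
top 208 [ 581.7 -231. ] [107.  14.] 6.9 0.12138908305625874
plate 1343 [ 573.6 -171.7] [120.2 187.1] 6.8 0.020223212690762278
upr 849 [ 579.4 -226.7] [98.9 24.7] 2.2 0.08416439438852169
top 160 [ 581.1 -227.3] [99.5 24.4] 2.7 0.11959397043284355
```

```bash
python3 - <<'E'
from h import *
for n in("scene","side"):
    d=np.load(n+".npz");px=d["px"].astype(int);m=(px[...,0]>130)&(px[...,1]<70)&(px[...,2]<70)
    p=d["W"][m];p=p[(p[:,2]>.05)&(p[:,2]<.14)];print(n,len(p),np.percentile(p,[2,98],axis=0).round(3))
E
python3 -m inch '[{"dx":0,"dy":0,"dz":2,"wx":0,"wy":0,"wz":0},{"dx":0,"dy":0,"dz":2,"wx":0,"wy":0,"wz":0},{"dx":0,"dy":0,"dz":2,"wx":0,"wy":0,"wz":0},{"dx":0,"dy":0,"dz":1,"wx":0,"wy":0,"wz":0},{"dx":0,"dy":0,"dz":0,"wx":0,"wy":0,"wz":0}]' 4.5
```

```text
scene 50 [[0.31  0.086 0.062]
 [0.333 0.092 0.132]]
side 673 [[0.29  0.082 0.052]
 [0.543 0.309 0.133]]
time_s: 1.48
tcp_pos: [0.447, 0.0805, 0.1581]
eef_rot: [-3.136, 0.0, 1.687]
force: [-0.4, 0.1, -0.1]
opening: 0.0445
gripper_force: 0.0
```

```bash
python3 -m inch '[{"dx":0,"dy":0,"dz":2,"wx":0,"wy":0,"wz":0},{"dx":0,"dy":0,"dz":2,"wx":0,"wy":0,"wz":0},{"dx":0,"dy":0,"dz":2,"wx":0,"wy":0,"wz":0},{"dx":0,"dy":0,"dz":1.5,"wx":0,"wy":0,"wz":0},{"dx":0,"dy":0,"dz":1,"wx":0,"wy":0,"wz":0},{"dx":0,"dy":0,"dz":0,"wx":0,"wy":0,"wz":0},{"dx":0,"dy":0,"dz":0,"wx":0,"wy":0,"wz":0}]'
python3 -m inch '[{"dx":0,"dy":0,"dz":0,"wx":0,"wy":0,"wz":0},{"dx":0,"dy":0,"dz":0,"wx":0,"wy":0,"wz":0},{"dx":0,"dy":0,"dz":0,"wx":0,"wy":0,"wz":0},{"dx":0,"dy":0,"dz":0,"wx":0,"wy":0,"wz":0},{"dx":0,"dy":0,"dz":0,"wx":0,"wy":0,"wz":0},{"dx":0,"dy":0,"dz":0,"wx":0,"wy":0,"wz":0},{"dx":0,"dy":0,"dz":0,"wx":0,"wy":0,"wz":0},{"dx":0,"dy":0,"dz":0,"wx":0,"wy":0,"wz":0}]' 0 80
```

```text
time_s: 2.07
tcp_pos: [0.4484, 0.0809, 0.077]
eef_rot: [3.141, -0.0, 1.689]
force: [1.3, 0.2, 1.1]
opening: 0.0448
gripper_force: 0.0
time_s: 2.73
tcp_pos: [0.4484, 0.081, 0.0776]
eef_rot: [3.14, 0.0, 1.689]
force: [-2.2, -1.4, 6.1]
opening: 0.0073
gripper_force: 78.8
```

```bash
python3 -m inch '[{"dx":0,"dy":0,"dz":-1,"wx":0,"wy":0,"wz":0},{"dx":0,"dy":0,"dz":-2,"wx":0,"wy":0,"wz":0},{"dx":0,"dy":0,"dz":-2,"wx":0,"wy":0,"wz":0},{"dx":0,"dy":0,"dz":-2,"wx":0,"wy":0,"wz":0},{"dx":0,"dy":0,"dz":-2,"wx":0,"wy":0,"wz":0},{"dx":0,"dy":0,"dz":-2,"wx":0,"wy":0,"wz":0},{"dx":0,"dy":0,"dz":-2,"wx":0,"wy":0,"wz":0},{"dx":0,"dy":0,"dz":-1,"wx":0,"wy":0,"wz":0},{"dx":0,"dy":0,"dz":0,"wx":0,"wy":0,"wz":0},{"dx":0,"dy":0,"dz":0,"wx":0,"wy":0,"wz":0}]'
python3 -m inch '[{"dx":-0.8,"dy":0.3,"dz":0,"wx":0,"wy":0,"wz":0},{"dx":-1.7,"dy":0.6,"dz":0,"wx":0,"wy":0,"wz":0},{"dx":-1.7,"dy":0.6,"dz":0,"wx":0,"wy":0,"wz":0},{"dx":-1.7,"dy":0.6,"dz":0,"wx":0,"wy":0,"wz":0},{"dx":-1.7,"dy":0.6,"dz":0,"wx":0,"wy":0,"wz":0},{"dx":-1.7,"dy":0.6,"dz":0,"wx":0,"wy":0,"wz":0},{"dx":-1.7,"dy":0.6,"dz":0,"wx":0,"wy":0,"wz":0},{"dx":-1.7,"dy":0.6,"dz":0,"wx":0,"wy":0,"wz":0},{"dx":-1.7,"dy":0.6,"dz":0,"wx":0,"wy":0,"wz":0},{"dx":-1.7,"dy":0.6,"dz":0,"wx":0,"wy":0,"wz":0},{"dx":-1.7,"dy":0.6,"dz":0,"wx":0,"wy":0,"wz":0},{"dx":-1.7,"dy":0.6,"dz":0,"wx":0,"wy":0,"wz":0},{"dx":-1.7,"dy":0.6,"dz":0,"wx":0,"wy":0,"wz":0},{"dx":-1.7,"dy":0.6,"dz":0,"wx":0,"wy":0,"wz":0},{"dx":-1.7,"dy":0.6,"dz":0,"wx":0,"wy":0,"wz":0},{"dx":-1.7,"dy":0.6,"dz":0,"wx":0,"wy":0,"wz":0},{"dx":-0.3,"dy":0.2,"dz":0,"wx":0,"wy":0,"wz":0},{"dx":0,"dy":0,"dz":0,"wx":0,"wy":0,"wz":0},{"dx":0,"dy":0,"dz":0,"wx":0,"wy":0,"wz":0},{"dx":0,"dy":0,"dz":0,"wx":0,"wy":0,"wz":0}]'
python3 - <<'E'
from h import *
o=get_obs();print(o["tcp_pos"],o["eef_rot"],o["force"])
s=snapshot("wrist");W=cloud(s,o);save("w2",s["pixels"])
d=snapshot("scene");Ws=cloud(d);S=snapshot("side");save("side2",S["pixels"]);Wd=cloud(S)
yaw=o["eef_rot"][2];ex=np.array([np.cos(yaw),np.sin(yaw)]);ey=np.array([ex[1],-ex[0]])
for n,Q in(("w",W),("s",Ws),("d",Wd)):
    Q=Q.reshape(-1,3);L=np.c_[(Q[:,:2]-o["tcp_pos"][:2])@ex,(Q[:,:2]-o["tcp_pos"][:2])@ey,Q[:,2]-o["tcp_pos"][2]]*1000
    k=(L[:,0]>-35)&(L[:,0]<90)&(abs(L[:,1])<20)&(L[:,2]>-90)&(L[:,2]<-5)&(Q[:,2]>.126)
    p=L[k]
    if len(p)>20:print(n,"square in tool (mm):",len(p),np.percentile(p,[1,99],axis=0).round(1))
    f=p[(p[:,0]>30)]
    if len(f)>30:
        t=f[(f[:,2]>np.percentile(f[:,2],70)-6)];A=np.c_[t[:,:2],np.ones(len(t))];print("  foot top plane slopes",np.linalg.lstsq(A,t[:,2],rcond=None)[0].round(3),len(t))
    k=(abs(Q[:,0]-.58)<.085)&(Q[:,1]>-.29)&(Q[:,1]<-.06)&(Q[:,2]<.12)
    p=Q[k&(Q[:,2]>.017)&(Q[:,2]<.0225)]
    if len(p)>30:
        r=cv2.minAreaRect((p[:,:2]*1000).astype(np.float32));print("plate",len(p),np.round(r[0],1),np.round(r[1],1),round(r[2],1),np.median(p[:,2]))
E
```

```text
time_s: 3.57
tcp_pos: [0.448, 0.081, 0.2157]
eef_rot: [-3.141, 0.0, 1.689]
force: [-0.9, -0.3, -5.2]
opening: 0.0071
gripper_force: 78.2
time_s: 5.23
tcp_pos: [0.5734, -0.1713, 0.2155]
eef_rot: [-3.14, -0.001, 1.69]
force: [0.3, -0.0, -4.8]
opening: 0.0069
gripper_force: 78.3
[ 0.57342739 -0.17133784  0.21548553] [-3.14036723e+00 -9.66946300e-04  1.68993476e+00] [ 0.31883748 -0.0289764  -4.80208453]
w square in tool (mm): 10370 [[-16.8 -15.3 -66.9]
 [ 80.   14.1 -10.4]]
  foot top plane slopes [-0.0000e+00 -4.0000e-03 -6.5363e+01] 6140
plate 15650 [ 572.9 -165.2] [121.1 165.2] 6.7 0.02023893002070057
s square in tool (mm): 1033 [[-21.4 -14.9 -75.3]
 [ 76.6  16.   -6.5]]
  foot top plane slopes [ 3.0000e-03 -7.0000e-02 -6.4369e+01] 242
plate 2000 [ 573.  -174.4] [126.7 180.7] 6.6 0.021024028992615573
d square in tool (mm): 388 [[-20.3 -15.5 -75.7]
 [ 82.7  14.2  -7.5]]
  foot top plane slopes [-3.4000e-02  6.0000e-03 -6.2768e+01] 155
plate 1360 [ 573.6 -171.5] [120.4 185.5] 6.7 0.02025988838010745
```

View pics/side2.png

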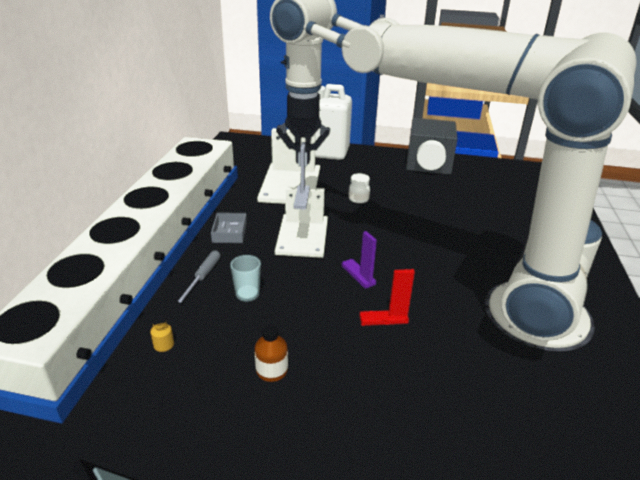

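View pics/w2.png

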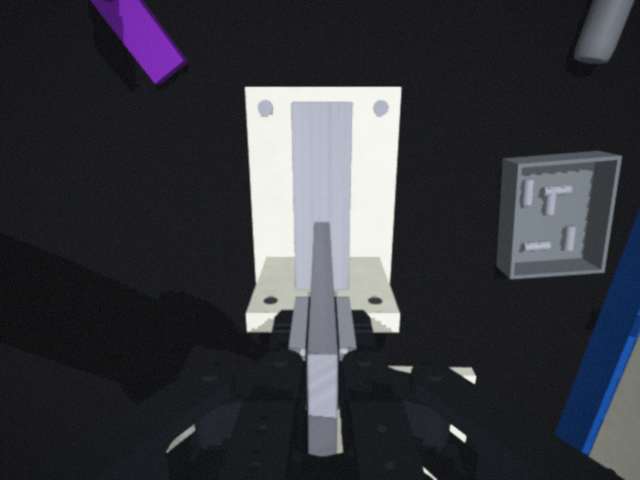

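The side view shows the square held upright over the bracket at (300,190). The wrist view shows it centred and parallel on the plate, with its foot at (322,180) and the upright at (320,300). The foot is level in the grip, the bottom is about 118 mm above the plate, and the gap at the back is about 31 mm. I'm going down.

```bash
python3 -m inch '[{"dx":0,"dy":0,"dz":1,"wx":0,"wy":0,"wz":0},{"dx":0,"dy":0,"dz":2,"wx":0,"wy":0,"wz":0},{"dx":0,"dy":0,"dz":2,"wx":0,"wy":0,"wz":0},{"dx":0,"dy":0,"dz":2,"wx":0,"wy":0,"wz":0},{"dx":0,"dy":0,"dz":2,"wx":0,"wy":0,"wz":0},{"dx":0,"dy":0,"dz":1.4,"wx":0,"wy":0,"wz":0},{"dx":0,"dy":0,"dz":0.6,"wx":0,"wy":0,"wz":0},{"dx":0,"dy":0,"dz":0,"wx":0,"wy":0,"wz":0},{"dx":0,"dy":0,"dz":0,"wx":0,"wy":0,"wz":0},{"dx":0,"dy":0,"dz":0,"wx":0,"wy":0,"wz":0}]'
python3 -m inch '[{"dx":-0.5,"dy":0,"dz":0,"wx":0,"wy":0,"wz":0},{"dx":-0.8,"dy":0,"dz":0,"wx":0,"wy":0,"wz":0},{"dx":-0.7,"dy":0,"dz":0,"wx":0,"wy":0,"wz":0},{"dx":-0.4,"dy":0,"dz":0,"wx":0,"wy":0,"wz":0},{"dx":0,"dy":0,"dz":0,"wx":0,"wy":0,"wz":0},{"dx":0,"dy":0,"dz":0,"wx":0,"wy":0,"wz":0},{"dx":0,"dy":0,"dz":0,"wx":0,"wy":0,"wz":0},{"dx":0,"dy":0,"dz":0,"wx":0,"wy":0,"wz":0}]'
```

```text
time_s: 6.22
tcp_pos: [0.5746, -0.1721, 0.1081]
eef_rot: [3.139, 0.001, 1.69]
force: [0.6, 0.4, -4.3]
opening: 0.007
gripper_force: 78.1
time_s: 6.88
tcp_pos: [0.5766, -0.1955, 0.1062]
eef_rot: [-3.141, -0.0, 1.69]
force: [-0.5, 0.9, -4.9]
opening: 0.0072
gripper_force: 78.3
```

```bash
python3 -m inch '[{"dx":0,"dy":0,"dz":0.4,"wx":0,"wy":0,"wz":0},{"dx":0,"dy":0,"dz":0.2,"wx":0,"wy":0,"wz":0},{"dx":0,"dy":0,"dz":0,"wx":0,"wy":0,"wz":0},{"dx":0,"dy":0,"dz":0,"wx":0,"wy":0,"wz":0},{"dx":0,"dy":0,"dz":0,"wx":0,"wy":0,"wz":0}]'
for i in 1; do python3 -m inch '[{"dx":0,"dy":0,"dz":0.15,"wx":0,"wy":0,"wz":0},{"dx":0,"dy":0,"dz":0,"wx":0,"wy":0,"wz":0},{"dx":0,"dy":0,"dz":0,"wx":0,"wy":0,"wz":0},{"dx":0,"dy":0,"dz":0,"wx":0,"wy":0,"wz":0}]' | grep -E "tcp|force"; done
```

```text
time_s: 7.3
tcp_pos: [0.5767, -0.1956, 0.1002]
eef_rot: [-3.142, -0.0, 1.69]
force: [0.1, 0.5, -4.3]
opening: 0.0072
gripper_force: 78.3
tcp_pos: [0.5767, -0.1957, 0.0988]
force: [0.3, -0.4, -5.7]
gripper_force: 78.3
```

```bash
python3 -m inch '[{"dx":0,"dy":0,"dz":0.1,"wx":0,"wy":0,"wz":0},{"dx":0,"dy":0,"dz":0,"wx":0,"wy":0,"wz":0},{"dx":0,"dy":0,"dz":0,"wx":0,"wy":0,"wz":0},{"dx":0,"dy":0,"dz":0,"wx":0,"wy":0,"wz":0}]' | grep -E "tcp|force"
```

```text
tcp_pos: [0.5767, -0.1957, 0.0977]
force: [0.5, 0.4, -5.0]
gripper_force: 78.3
```

```bash
python3 -m inch '[{"dx":0,"dy":0,"dz":0.1,"wx":0,"wy":0,"wz":0},{"dx":0,"dy":0,"dz":0,"wx":0,"wy":0,"wz":0},{"dx":0,"dy":0,"dz":0,"wx":0,"wy":0,"wz":0},{"dx":0,"dy":0,"dz":0,"wx":0,"wy":0,"wz":0}]' | grep -E "tcp|force"
```

```text
tcp_pos: [0.5768, -0.1958, 0.0972]
force: [-0.6, -0.1, -1.7]
gripper_force: 78.7
```

```bash
python3 -m inch '[{"dx":0,"dy":0,"dz":0.05,"wx":0,"wy":0,"wz":0},{"dx":0,"dy":0,"dz":0,"wx":0,"wy":0,"wz":0},{"dx":0,"dy":0,"dz":0,"wx":0,"wy":0,"wz":0},{"dx":0,"dy":0,"dz":0,"wx":0,"wy":0,"wz":0}]' | grep -E "tcp|force"
```

```text
tcp_pos: [0.5768, -0.1958, 0.0968]
force: [-1.4, -0.6, 1.9]
gripper_force: 79.1
```

The foot is on the plate, with about 6 N on it. Now I'm sliding back towards the upright.

```bash
python3 -m inch '[{"dx":-0.15,"dy":0,"dz":0,"wx":0,"wy":0,"wz":0},{"dx":-0.15,"dy":0,"dz":0,"wx":0,"wy":0,"wz":0},{"dx":0,"dy":0,"dz":0,"wx":0,"wy":0,"wz":0},{"dx":0,"dy":0,"dz":0,"wx":0,"wy":0,"wz":0},{"dx":0,"dy":0,"dz":0,"wx":0,"wy":0,"wz":0}]' | grep -E "tcp|force"
```

```text
tcp_pos: [0.5774, -0.1984, 0.0966]
force: [0.4, 3.2, 2.5]
gripper_force: 79.4
```

```bash
python3 -m inch '[{"dx":-0.1,"dy":0,"dz":0,"wx":0,"wy":0,"wz":0},{"dx":0,"dy":0,"dz":0,"wx":0,"wy":0,"wz":0},{"dx":0,"dy":0,"dz":0,"wx":0,"wy":0,"wz":0},{"dx":0,"dy":0,"dz":0,"wx":0,"wy":0,"wz":0}]' | grep -E "tcp|force"
```

```text
tcp_pos: [0.5774, -0.1996, 0.0965]
force: [0.6, 4.1, 2.7]
gripper_force: 79.5
```

```bash
python3 -m inch '[{"dx":-0.1,"dy":0,"dz":0,"wx":0,"wy":0,"wz":0},{"dx":0,"dy":0,"dz":0,"wx":0,"wy":0,"wz":0},{"dx":0,"dy":0,"dz":0,"wx":0,"wy":0,"wz":0},{"dx":0,"dy":0,"dz":0,"wx":0,"wy":0,"wz":0}]' | grep -E "tcp|force"
```

```text
tcp_pos: [0.5774, -0.2007, 0.0965]
force: [0.4, 5.3, 3.7]
gripper_force: 79.6
```

```bash
python3 -m inch '[{"dx":-0.1,"dy":0,"dz":0,"wx":0,"wy":0,"wz":0},{"dx":0,"dy":0,"dz":0,"wx":0,"wy":0,"wz":0},{"dx":0,"dy":0,"dz":0,"wx":0,"wy":0,"wz":0},{"dx":0,"dy":0,"dz":0,"wx":0,"wy":0,"wz":0}]' | grep -E "tcp|force"
```

```text
tcp_pos: [0.5774, -0.2017, 0.0964]
force: [0.1, 4.3, 4.8]
gripper_force: 79.7
```

```bash
python3 -m inch '[{"dx":-0.05,"dy":0,"dz":0,"wx":0,"wy":0,"wz":0},{"dx":0,"dy":0,"dz":0,"wx":0,"wy":0,"wz":0},{"dx":0,"dy":0,"dz":0,"wx":0,"wy":0,"wz":0},{"dx":0,"dy":0,"dz":0,"wx":0,"wy":0,"wz":0}]' | grep -E "tcp|force"
```

```text
tcp_pos: [0.5775, -0.2021, 0.0963]
force: [-1.1, 4.8, 4.3]
gripper_force: 79.7
```

```bash
python3 -m inch '[{"dx":-0.05,"dy":0,"dz":0,"wx":0,"wy":0,"wz":0},{"dx":0,"dy":0,"dz":0,"wx":0,"wy":0,"wz":0},{"dx":0,"dy":0,"dz":0,"wx":0,"wy":0,"wz":0},{"dx":0,"dy":0,"dz":0,"wx":0,"wy":0,"wz":0}]' | grep -E "tcp|force"
python3 - <<'E'
from h import *
print(get_obs()["eef_rot"],get_obs()["ft_torque"])
E
```

```text
tcp_pos: [0.5775, -0.2026, 0.0963]
force: [-0.1, 4.6, 4.8]
gripper_force: 79.7
[ 3.14156904e+00 -1.98219012e-05  1.68947387e+00] [0.96148274 0.00592952 0.00447459]
```

```bash
python3 -m inch '[{"dx":-0.1,"dy":0,"dz":-0.05,"wx":0,"wy":0,"wz":0},{"dx":0,"dy":0,"dz":0,"wx":0,"wy":0,"wz":0},{"dx":0,"dy":0,"dz":0,"wx":0,"wy":0,"wz":0},{"dx":0,"dy":0,"dz":0,"wx":0,"wy":0,"wz":0}]' | grep -E "tcp|force"
```

```text
tcp_pos: [0.5775, -0.2034, 0.0964]
force: [-0.9, 6.1, 3.7]
gripper_force: 79.6
```

```bash
python3 -m inch '[{"dx":-0.05,"dy":0,"dz":0,"wx":0,"wy":0,"wz":0},{"dx":0,"dy":0,"dz":0,"wx":0,"wy":0,"wz":0},{"dx":0,"dy":0,"dz":0,"wx":0,"wy":0,"wz":0},{"dx":0,"dy":0,"dz":0,"wx":0,"wy":0,"wz":0}]' | grep -E "tcp|force"
```

```text
tcp_pos: [0.5775, -0.2035, 0.0964]
force: [-0.6, 7.3, 3.3]
gripper_force: 79.7
```

```bash
python3 - <<'E'
from h import *
o=get_obs();s=snapshot("wrist");S=snapshot("side");C=snapshot("scene");W=cloud(s,o);print(o["tcp_pos"])
save("c3",np.hstack([cv2.resize(C["pixels"][190:310,240:360],(400,400),interpolation=cv2.INTER_CUBIC),cv2.resize(S["pixels"][150:270,240:360],(400,400),interpolation=cv2.INTER_CUBIC)]))
c=np.array([.5794,-.222]);t=np.deg2rad(96.7);ex=np.array([np.cos(t),np.sin(t)]);ey=np.array([ex[1],-ex[0]])
for n,Q in(("w",W),("s",cloud(C)),("d",cloud(S))):
    Q=Q.reshape(-1,3);L=np.c_[(Q[:,:2]-c)@ex,(Q[:,:2]-c)@ey,Q[:,2]]*1000
    b=lambda x0,x1,y,z0,z1:L[(L[:,0]>x0)&(L[:,0]<x1)&(abs(L[:,1])<y)&(L[:,2]>z0)&(L[:,2]<z1)]
    f=b(45,110,18,28,38)
    if len(f)>30:
        A=np.c_[f[:,:2],np.ones(len(f))];print(n,"foot top",len(f),np.linalg.lstsq(A,f[:,2],rcond=None)[0].round(3),np.percentile(f,[1,99],axis=0).round(1).tolist())
    u=b(-12,12,50,50,112);u=u[abs(u[:,1])>20]
    if len(u)>30: print(n,"upright",len(u),np.percentile(u[:,0],[5,50,95]).round(1))
    e=b(25,60,6,50,90)
    if len(e)>20: print(n,"blade front edge",len(e),np.percentile(e[:,0],[50,98]).round(1),np.polyfit(e[:,2],e[:,0],1).round(3))
E
```

```text
[ 0.57754116 -0.20353003  0.09644476]
w foot top 6562 [ 2.0000e-03 -1.0000e-03  3.1099e+01] [[45.6, -15.0, 29.6], [99.0, 14.4, 32.8]]
w upright 6936 [-1.7 -1.1 -0.5]
w blade front edge 590 [39.3 39.8] [-3.0000e-03  3.9517e+01]
s foot top 240 [-3.0000e-03 -3.2000e-02  3.2495e+01] [[46.1, -15.7, 28.3], [96.4, 15.9, 35.5]]
s upright 76 [-11.2  -7.   -3.2]
s blade front edge 83 [31.4 36.8] [1.1000e-02 3.0444e+01]
d foot top 148 [-1.7000e-02 -0.0000e+00  3.2629e+01] [[46.0, -15.1, 28.1], [101.0, 14.3, 34.2]]
d upright 459 [-5.9 -1.8  1.6]
d blade front edge 42 [38.3 42.1] [-1.1000e-02  3.8466e+01]
```

View pics/c3.png

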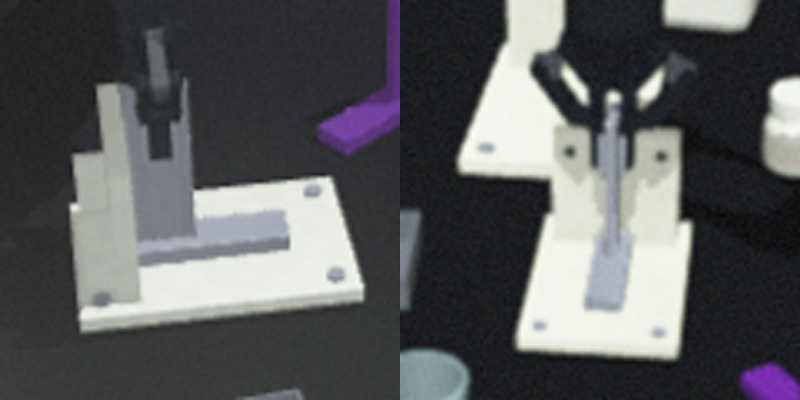

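Both views show the square in the corner, foot flat on the plate (left panel 215,235; right panel 610,270) and blade against the upright. The depth data puts the foot level and the back within about 0.5 mm of the face. The force jump confirms contact. A little more push.

```bash
python3 -m inch '[{"dx":-0.05,"dy":0,"dz":0,"wx":0,"wy":0,"wz":0},{"dx":0,"dy":0,"dz":0,"wx":0,"wy":0,"wz":0},{"dx":0,"dy":0,"dz":0,"wx":0,"wy":0,"wz":0},{"dx":0,"dy":0,"dz":0,"wx":0,"wy":0,"wz":0}]' | grep -E "tcp|force"
```

```text
tcp_pos: [0.5776, -0.2037, 0.0964]
force: [-1.6, 7.8, 4.0]
gripper_force: 79.7
```

```bash
python3 -m inch '[{"dx":-0.03,"dy":0,"dz":0,"wx":0,"wy":0,"wz":0},{"dx":0,"dy":0,"dz":0,"wx":0,"wy":0,"wz":0},{"dx":0,"dy":0,"dz":0,"wx":0,"wy":0,"wz":0},{"dx":0,"dy":0,"dz":0,"wx":0,"wy":0,"wz":0},{"dx":0,"dy":0,"dz":0,"wx":0,"wy":0,"wz":0},{"dx":0,"dy":0,"dz":0,"wx":0,"wy":0,"wz":0}]' | grep -E "tcp|rot|force"
```

```text
tcp_pos: [0.5776, -0.2038, 0.0964]
eef_rot: [-3.141, -0.002, 1.69]
force: [-0.6, 8.7, 3.9]
gripper_force: 79.7
```

```bash
python3 -m inch '[{"dx":-0.05,"dy":0,"dz":0,"wx":0,"wy":0,"wz":0},{"dx":0,"dy":0,"dz":0,"wx":0,"wy":0,"wz":0},{"dx":0,"dy":0,"dz":0,"wx":0,"wy":0,"wz":0},{"dx":0,"dy":0,"dz":0,"wx":0,"wy":0,"wz":0},{"dx":0,"dy":0,"dz":0,"wx":0,"wy":0,"wz":0},{"dx":0,"dy":0,"dz":0,"wx":0,"wy":0,"wz":0},{"dx":0,"dy":0,"dz":0,"wx":0,"wy":0,"wz":0},{"dx":0,"dy":0,"dz":0,"wx":0,"wy":0,"wz":0},{"dx":0,"dy":0,"dz":0,"wx":0,"wy":0,"wz":0}]'
python3 -c "
from station import hand_in
print(hand_in())"
```

```text
time_s: 13.12
tcp_pos: [0.5776, -0.204, 0.0964]
eef_rot: [-3.141, -0.003, 1.69]
force: [-1.3, 9.9, 4.3]
opening: 0.0066
gripper_force: 79.7
the job is handed in; nothing more can be done
None
```

I handed the job in at 13.1 s with the steel square still gripped and pressed into the small bracket's corner: about 9 N down on the plate and 10 N back in all, an estimated 6 N of it on the upright. The hand-in gave no verdict.

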